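# Gauge a ring cake on the carrier's post and hold the loaded carrier up level

### The job

One of the two ring cakes has a hole wide enough for the post of the round steel carrier. Slide that cake down the post until it lies flat on the base, leaving the other cake on the table, and then lift the loaded carrier straight up, level, about 10 cm clear of the table. Finish while still holding it up there, steady and level; do not tip the carrier or push the packed tins aside on the way.

Things in the scene. Friction and masses are not known exactly. Their poses are not given: they have to be found in the camera images.
- carrier: Loose round steel carrier, about 300 g: a flat base disc 116 mm across and 8 mm thick, with one upright round post at its centre, 20 mm in diameter, its top 74 mm above the underside of the base; the last 10 mm of the post taper to 10 mm diameter (straight from 8 to 64 mm). Above a seated cake (top at 36 mm) 28 mm of straight post stay free to grip. Origin: centre of the base's underside; z up along the post.
- seat (a point): Centre of the upper face of the carrier's base, 8 mm above its underside, on the post's axis: where the centre of the cake's underside belongs.
- post_top (a point): Top of the carrier's post, 74 mm above the underside of the base, on its axis.
- cake_wide: Brown ring cake that fits: rigid, outside diameter 60 mm, height 28 mm, about 50 g, lying flat, with a through hole of 24 mm. Origin: centre of its underside; z up along the hole.
- cake_narrow: Brown ring cake that does not fit the post: same outside diameter (60 mm) and height (28 mm), but a through hole of only 14 mm. Origin: centre of its underside; z up. The two cakes lie one on the left and one on the right of the carrier, which is which varies.
- tin_left: Open pale grey-blue biscuit tin packed with biscuits, 90 x 116 x 42 mm, loose, beyond the carrier; not to be pushed aside. Origin at the centre of its underside, z up, x across its short side.
- tin_mid: Open pale grey-blue biscuit tin packed with biscuits, 90 x 116 x 42 mm, loose, beyond the carrier; not to be pushed aside. Origin at the centre of its underside, z up, x across its short side.
- tin_right: Open pale grey-blue biscuit tin packed with biscuits, 90 x 116 x 42 mm, loose, beyond the carrier; not to be pushed aside. Origin at the centre of its underside, z up, x across its short side.
Mind the look-alikes: they are no part of the job. What is shaped like the carrier but blue is not meant. Leave any blue look-alike of the cake_narrow alone.

How it is judged:
By the outcome, as a careful person would: the job done as asked, in the order asked, and still so for the second after the job is handed in, while the arm keeps its last pose, push and grip.
It also fails if it takes over 54 s, if anything falls off the work surface, if the arm or the gripper's body presses on something with over 40 N, if the wrist force passes 120 N, or if a joint passes its speed limit or range.

### The arm

A 6-joint arm with a two-finger parallel gripper is mounted at the origin on the work surface. World frame = base frame: x ahead of the robot, y to its left, z up, the work surface at z = 0. Lengths are in mm, angles in rad, forces in N, time in s.
With the tool pointing down it reaches from about 325 to 775 mm from the base axis. Payload 9.3 kg.
Tool frame: the origin (TCP) lies midway between the tips of the shut fingers; the grasp point (between the pads) lies 19 mm behind it (arm.grip_point_offset is the distance from the TCP to the grasp point, in mm); z points along the fingers, y is the direction in which the jaws open and shut (so a half turn about z gives the same grasp; the last joint's range is limited). The gripper opens to 85 mm and grips with 20 to 120 N. Pads are 22 mm wide; open, the fingers measure 114 mm over their backs; the gripper's body (76 mm by 85 mm) begins 54 mm behind the grasp point. The pads swing forward as they close: fully open they stand 13 mm farther back than shut.
Start: joints at [0.964, 0.259, 0.021, 1.334, 0, 1.418], TCP at [241.112, 494.33, 231.279] pointing down, gripper open.
Joint ranges: [-3.04, 3.04], [-0.91, 1.82], [-1.04, 1.36], [-1.92, 1.95], [-1.52, 1.45], [-3.14, 3.14]. Speed limits (rad/s): [2.22, 2.22, 2.79, 3.14, 3.14, 3.14].

### API

Orientations are given as a 3x3 rotation matrix whose columns are the frame's x, y, z axes.
In Python, from station import status, imaging, hand_in, arm gives the robot as it stands.
- The arm moves only by the shell command python3 -m creep 'ROWS' [FORCE]. ROWS is JSON, a list of rows, each an object of numbers: "wx", "wy", "wz": the turn, a rotation vector about the world's x, y, z in degrees; "dx", "dy", "dz": the shift along the world's x, y, z in m; "gripper": the finger opening in m, from 0 to 0.0854. A call has 1 to 12 rows; each row is the pose to reach, as a shift and turn from the pose commanded when the call began; what a row does not reach only later rows make up. A row lasts 1/10 s, in which the tool goes at most 50 mm and 8.59 degrees, less where a joint would pass 70% of its speed; a pose out of reach is approached as far as the arm can. A call with a gripper value outside its range is refused whole. The fingers move at their own pace and stop on an object; FORCE is the grip in N (left out, the last holds). Time passes only in rows, so rows that repeat a pose let the fingers close. It gives the time, the measured TCP pose, the force and the opening at its end, in the units of the state.
- status.state(): the state, without advancing time (a new reading comes with each control period).
- imaging.camera(name): name is "scene" or "top" or "wrist"; returns (picture, depth): 400x640x3 uint8, red, green, blue; 400x640 float32, mm along the optical axis (not along the pixel's ray), 0 where there is no reading.
- imaging.calibration(name): a dict with "fx", "fy", "cx", "cy" (pixels), "T" (4x4, takes a point from camera to world coordinates); the wrist camera has in their place "mount" (4x4, takes a point from camera to tool coordinates, whose origin is the TCP and whose axes are the flange's). Camera axes: x right, y down, z forward; pixel columns grow to the right and rows downward; lengths in mm; the calibration is good to about 2 mm. A picture is of the moment at which its call begins: read the wrist's pose just before it. calibration takes no time and is no camera call.
- hand_in(): hands the job in, once; it reports no verdict.
The state is a dict: "time_s": time; "joint_positions": joint angles; "joint_velocities": joint speeds; "tau": joint torques, N m; "ee_pos": TCP position; "tcp_rot": TCP orientation; "force": force on the tool from outside, world axes, zero at the start; "moment": the same for the moment, N m; "gripper_width": finger opening in mm.
Only numpy, scipy, OpenCV 4.12 (cv2) and the standard library are available. Lean on these libraries where they do the work, as an engineer would, in place of code of your own. Each camera call takes 0.05 s, during which the arm holds its last target.

## Working session

There is one attempt and no reset: what is moved stays moved. The work goes in short steps, Python scripts to look and compute and a shell command to move; the robot and the scene stay as the last step left them, time stands still between calls to the robot, and variables do not carry over. Pictures are saved under pics/ and viewed, and the job is handed in when it is done.

```bash
mkdir -p pics; ls
python3 - <<'E'
from station import status, imaging, arm
import cv2,numpy as np
print(status.state())
for n in ("scene","top"):
    p,d=imaging.camera(n); cv2.imwrite(f"pics/{n}0.png",p[:,:,::-1]); np.save(f"pics/{n}0.npy",d)
    print(n,imaging.calibration(n))
print(imaging.calibration("wrist"), [a for a in dir(arm) if a[0]!='_'])
E
```

```text
pics
{'time_s': 0.0, 'joint_positions': array([9.64408399e-01, 2.59196688e-01, 2.07706527e-02, 1.33369652e+00,
       3.10971483e-06, 1.41820354e+00]), 'joint_velocities': array([ 6.18860880e-07, -8.73238389e-04, -9.14150363e-04, -1.64162144e-04,
       -9.69214301e-04,  1.08395778e-04]), 'tau': array([ 1.86507236e-04, -5.55644381e+01,  3.44531178e+01,  1.35990992e-02,
       -1.02438432e-04, -1.42133788e-05]), 'ee_pos': array([240.95047112, 494.10643014, 230.6672232 ]), 'tcp_rot': array([[-8.98789789e-01,  4.38379220e-01, -7.58375476e-04],
       [ 4.38379828e-01,  8.98789154e-01, -1.08800328e-03],
       [ 2.04661624e-04, -1.31034275e-03, -9.99999121e-01]]), 'force': array([-0.1477925 , -0.16835343,  0.63798402]), 'moment': array([-0.04441939,  0.00392377,  0.01445707]), 'gripper_width': 85.11969619655193}
scene {'fx': 438.37805513627325, 'fy': 438.37805513627325, 'cx': 312.95038372979354, 'cy': 199.77489332821946, 'T': array([[ 5.19465985e-01,  5.64007808e-01, -6.41911429e-01,
         1.27355351e+03],
       [ 8.54312440e-01, -3.27440131e-01,  4.03649867e-01,
        -4.47817495e
[... 424 characters left out ...]
3230e-02,
         6.68866178e+00],
       [ 1.20051162e-02, -1.86300844e-01, -9.82419397e-01,
         1.32443926e+03],
       [ 0.00000000e+00,  0.00000000e+00,  0.00000000e+00,
         1.00000000e+00]])}
{'fx': 324.4109333674337, 'fy': 324.4109333674337, 'cx': 318.33471833519025, 'cy': 201.65424539488282, 'mount': array([[ 8.98923929e-04, -9.54295086e-01, -2.98864652e-01,
         7.56914134e+01],
       [ 9.99998865e-01,  1.21921213e-03, -8.85234291e-04,
        -1.18496562e-01],
       [ 1.20915414e-03, -2.98863517e-01,  9.54295099e-01,
        -1.43175457e+02],
       [ 0.00000000e+00,  0.00000000e+00,  0.00000000e+00,
         1.00000000e+00]])} ['PlanningError', 'grip_point_offset']
```

View pics/top0.png

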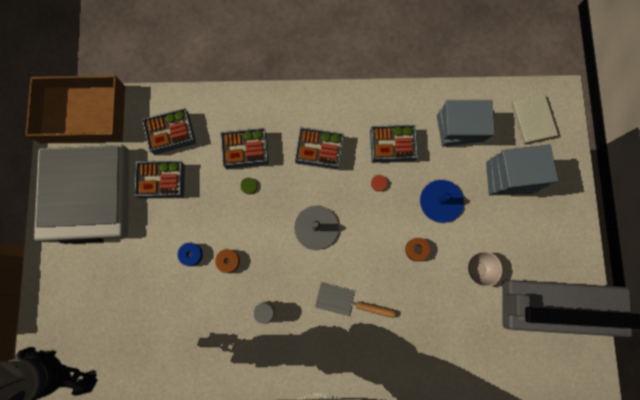

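View pics/scene0.png

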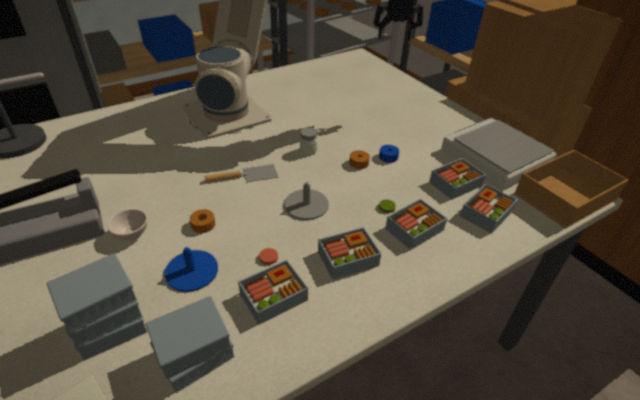

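```bash
cat > h.py <<'E'
from station import imaging
import numpy as np, cv2
def ray(name,u,v,z,T=None):
    c=imaging.calibration(name); T=c["T"] if T is None else T
    d=T[:3,:3]@np.array([(u-c["cx"])/c["fx"],(v-c["cy"])/c["fy"],1]); o=T[:3,3]
    return o+d*(z-o[2])/d[2]
def crop(im,u,v,r,s,f):
    c=im[max(0,v-r):v+r,max(0,u-r):u+r]; return cv2.resize(c,None,fx=s,fy=s,interpolation=cv2.INTER_CUBIC)
E
python3 - <<'E'
from h import *
t=cv2.imread("pics/top0.png"); s=cv2.imread("pics/scene0.png")
o=[crop(t,u,v,20,6,0) for u,v in((227,261),(418,249),(317,228))]
q=[crop(s,u,v,20,6,0) for u,v in((360,159),(203,220),(306,204))]
r=np.vstack([np.hstack(o),np.hstack(q)]); cv2.imwrite("pics/c0.png",np.clip(r*1.6,0,255).astype(np.uint8))
for n,u,v,z in(("L",227.5,261,28),("R",418,249,28),("C",317,228,8),):print(n,ray("top",u,v,z))
for n,u,v,z in(("L",360,156.5,28),("R",203,217,28),("C",306,204,8)):print(n,ray("scene",u,v,z))
E
```

```text
L [455.48006128 222.8828598   28.        ]
R [ 474.54678195 -259.12519576   28.        ]
C [536.21429679  -4.25196317   8.        ]
L [460.0755709  220.95654698  28.        ]
R [ 476.56340872 -260.25574595   28.        ]
C [541.31608132  -8.33630388   8.        ]
```

View pics/c0.png

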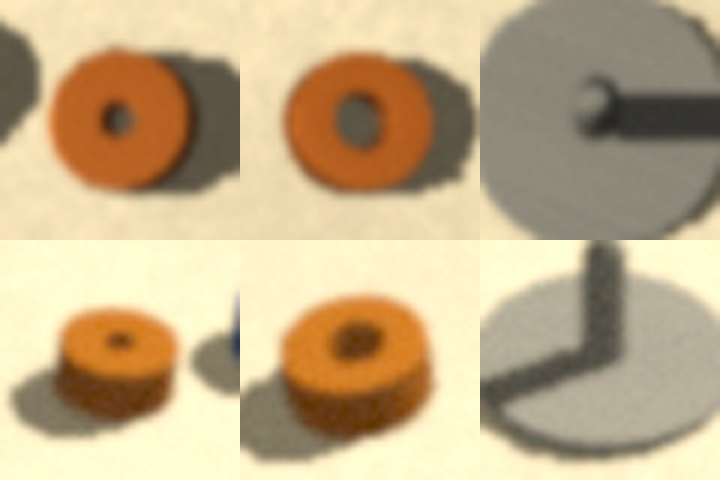

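```bash
python3 -m creep '[{"dx":0.15,"dy":-0.25,"wz":13},{"dx":0.15,"dy":-0.25,"wz":13},{"dx":0.15,"dy":-0.25,"wz":13},{"dx":0.15,"dy":-0.25,"wz":13},{"dx":0.15,"dy":-0.25,"wz":13},{"dx":0.15,"dy":-0.25,"wz":13},{"dx":0.295,"dy":-0.498,"wz":26},{"dx":0.295,"dy":-0.498,"wz":26},{"dx":0.295,"dy":-0.498,"wz":26},{"dx":0.295,"dy":-0.498,"wz":26},{"dx":0.295,"dy":-0.498,"wz":26},{"dx":0.295,"dy":-0.498,"wz":26}]'
```

```text
schema error: expected keys wx, wy, wz, dx, dy, dz, gripper
```

```bash
python3 -m creep '[{"wx":0,"wy":0,"wz":13,"dx":0.15,"dy":-0.25,"dz":0,"gripper":0.085},{"wx":0,"wy":0,"wz":13,"dx":0.15,"dy":-0.25,"dz":0,"gripper":0.085},{"wx":0,"wy":0,"wz":13,"dx":0.15,"dy":-0.25,"dz":0,"gripper":0.085},{"wx":0,"wy":0,"wz":13,"dx":0.15,"dy":-0.25,"dz":0,"gripper":0.085},{"wx":0,"wy":0,"wz":13,"dx":0.15,"dy":-0.25,"dz":0,"gripper":0.085},{"wx":0,"wy":0,"wz":13,"dx":0.15,"dy":-0.25,"dz":0,"gripper":0.085},{"wx":0,"wy":0,"wz":26,"dx":0.295,"dy":-0.498,"dz":0,"gripper":0.085},{"wx":0,"wy":0,"wz":26,"dx":0.295,"dy":-0.498,"dz":0,"gripper":0.085},{"wx":0,"wy":0,"wz":26,"dx":0.295,"dy":-0.498,"dz":0,"gripper":0.085},{"wx":0,"wy":0,"wz":26,"dx":0.295,"dy":-0.498,"dz":0,"gripper":0.085},{"wx":0,"wy":0,"wz":26,"dx":0.295,"dy":-0.498,"dz":0,"gripper":0.085},{"wx":0,"wy":0,"wz":26,"dx":0.295,"dy":-0.498,"dz":0,"gripper":0.085}]' 60
```

```text
time_s: 1.3
ee_pos: [536.8, -6.0, 231.0]
tcp_rot: [[-1.0, 0.001, -0.0], [0.001, 1.0, 0.0], [0.0, 0.0, -1.0]]
force: [0.5, 1.0, -0.8]
gripper_width: 84.8
```

```bash
cat >> h.py <<'E'
from station import status
def wshot(tag):
    s=status.state(); p,d=imaging.camera("wrist"); W=np.eye(4); W[:3,:3]=s["tcp_rot"]; W[:3,3]=s["ee_pos"]
    T=W@imaging.calibration("wrist")["mount"]; b=np.ascontiguousarray(p[:,:,::-1]); cv2.imwrite(f"pics/{tag}.png",np.clip(b*1.5,0,255).astype(np.uint8)); np.savez(f"pics/{tag}.npz",T=T,d=d)
    print(s["time_s"],s["ee_pos"].round(1),s["force"].round(1),s["moment"].round(2),round(s["gripper_width"],1)); return T
E
python3 -c "
from h import *
wshot('w1');print(status.state()['tcp_rot'].round(4))"
```

```text
1.3 [536.8  -6.  231. ] [ 0.5  1.  -0.8] [ 0.09 -0.08  0.03] 84.8
[[-1.0e+00  3.5e-03  3.0e-04]
 [ 3.5e-03  1.0e+00 -2.2e-03]
 [-4.0e-04 -2.2e-03 -1.0e+00]]
```

View pics/w1.png

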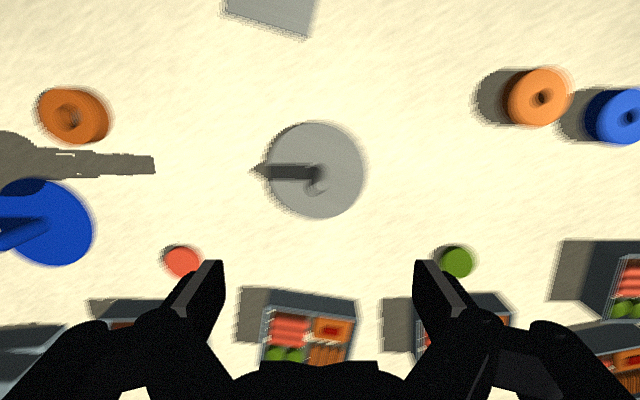

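```bash
python3 -c "
from h import *
b=cv2.imread('pics/w1.png'); cv2.imwrite('pics/w1c.png',cv2.resize(b[100:240,230:400],None,fx=4.5,fy=4.2,interpolation=cv2.INTER_CUBIC))
c=cv2.imread('pics/top0.png')[190:265,280:360]; cv2.imwrite('pics/t0c.png',cv2.resize(c,None,fx=8,fy=8,interpolation=cv2.INTER_CUBIC))"
```

```text
(no output)
```

View pics/w1c.png

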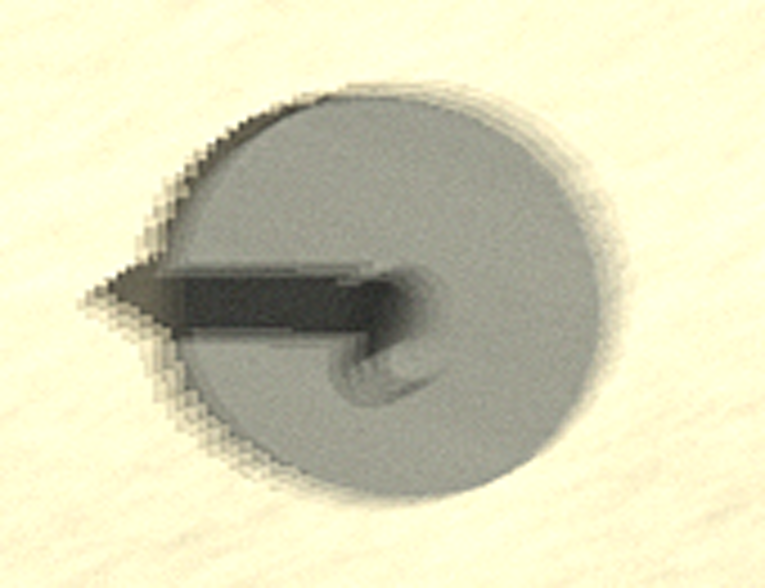

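View pics/t0c.png

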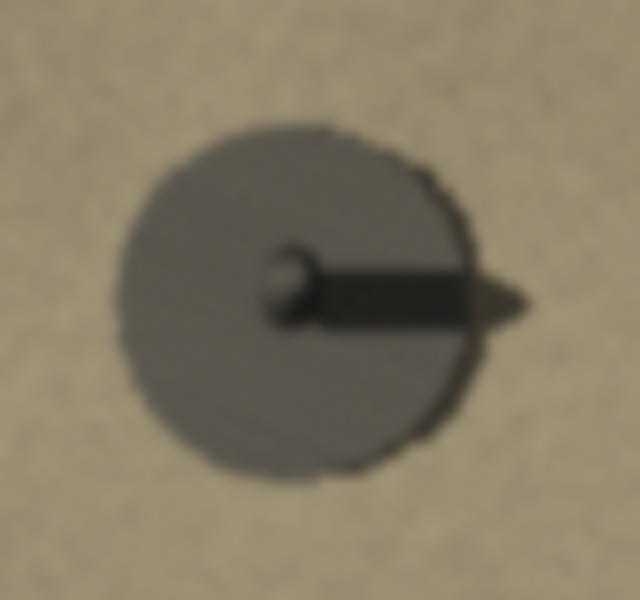

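```bash
python3 -c "
from h import *
wshot('w1b')"
python3 -m creep '[{"wx":0,"wy":0,"wz":0,"dx":-0.061,"dy":-0.255,"dz":-0.08,"gripper":0.085},{"wx":0,"wy":0,"wz":0,"dx":-0.061,"dy":-0.255,"dz":-0.08,"gripper":0.085},{"wx":0,"wy":0,"wz":0,"dx":-0.061,"dy":-0.255,"dz":-0.08,"gripper":0.085},{"wx":0,"wy":0,"wz":0,"dx":-0.061,"dy":-0.255,"dz":-0.08,"gripper":0.085},{"wx":0,"wy":0,"wz":0,"dx":-0.061,"dy":-0.255,"dz":-0.08,"gripper":0.085},{"wx":0,"wy":0,"wz":0,"dx":-0.061,"dy":-0.255,"dz":-0.08,"gripper":0.085},{"wx":0,"wy":0,"wz":0,"dx":-0.061,"dy":-0.255,"dz":-0.08,"gripper":0.085},{"wx":0,"wy":0,"wz":0,"dx":-0.061,"dy":-0.255,"dz":-0.08,"gripper":0.085},{"wx":0,"wy":0,"wz":0,"dx":-0.061,"dy":-0.255,"dz":-0.08,"gripper":0.085},{"wx":0,"wy":0,"wz":0,"dx":-0.061,"dy":-0.255,"dz":-0.08,"gripper":0.085}]'
python3 -c "
from h import *
wshot('w2')
a=cv2.imread('pics/w1b.png'); cv2.imwrite('pics/w1bc.png',cv2.resize(a[100:240,230:400],None,fx=4,fy=4,interpolation=cv2.INTER_CUBIC))"
```

```text
1.35 [539.8 -10.7 230.1] [ 0.9 -2.8 -0.5] [-0.19 -0.06 -0.02] 85.1
time_s: 2.4
ee_pos: [475.6, -257.5, 151.8]
tcp_rot: [[-1.0, -0.002, 0.001], [-0.002, 1.0, -0.0], [-0.001, -0.0, -1.0]]
force: [-0.3, -0.3, 0.0]
gripper_width: 85.3
2.4 [ 475.6 -257.5  151.8] [-0.3 -0.3  0. ] [0.02 0.05 0.04] 85.3
```

View pics/w2.png

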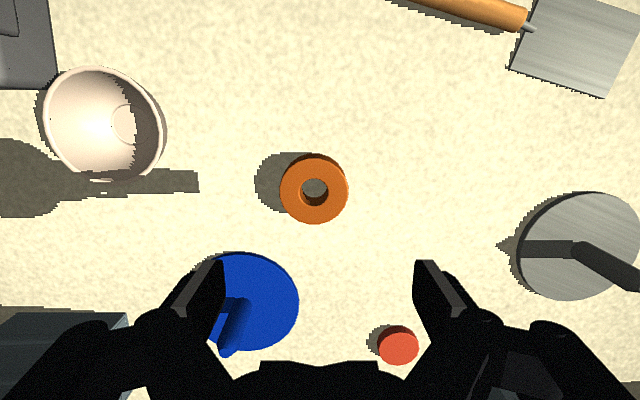

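View pics/w1bc.png

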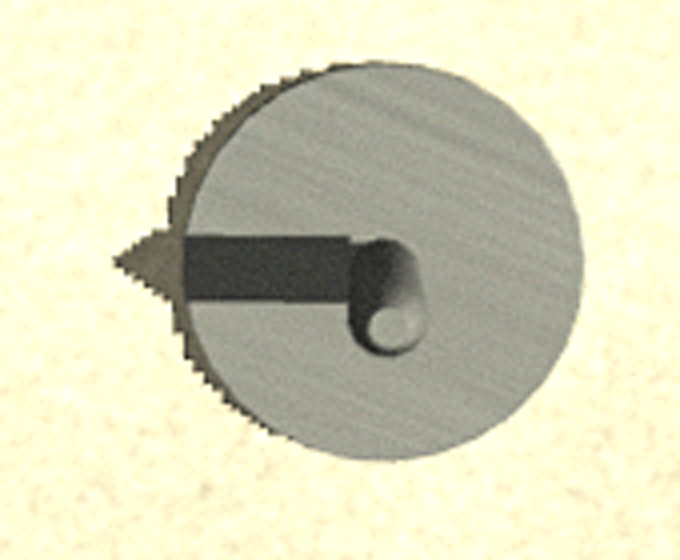

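```bash
python3 -c "
from h import *
T=np.load('pics/w1b.npz')['T']
print('disc',ray('wrist',326,165.2,8,T),'top',ray('wrist',328.5,181.75,74,T))
a=cv2.imread('pics/w2.png'); cv2.imwrite('pics/w2c.png',cv2.resize(a[140:240,260:380],None,fx=6,fy=6,interpolation=cv2.INTER_CUBIC))"
```

```text
disc [534.74627905  -3.22811094   8.        ] top [537.85180356  -2.08689044  74.        ]
```

View pics/w2c.png

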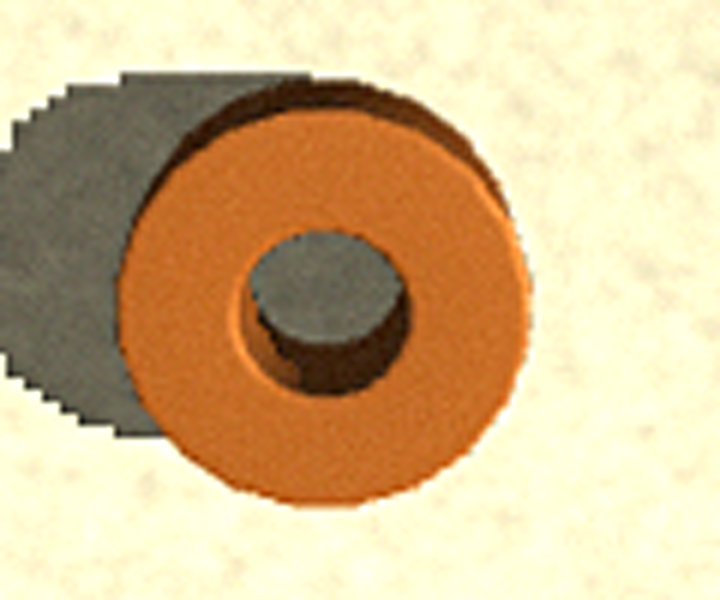

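```bash
python3 -c "
from h import *
T=np.load('pics/w2.npz')['T']
print(ray('wrist',314.25,191.3,28,T), ray('wrist',314.3,192,28,T))"
```

```text
[ 474.06724267 -261.64795261   28.        ] [ 474.68755084 -261.60592485   28.        ]
```

```bash
python3 -m creep '[{"wx":0,"wy":0,"wz":0,"dx":-0.0005,"dy":-0.0025,"dz":-0.05,"gripper":0.085},{"wx":0,"wy":0,"wz":0,"dx":-0.0005,"dy":-0.0025,"dz":-0.09,"gripper":0.085},{"wx":0,"wy":0,"wz":0,"dx":-0.0005,"dy":-0.0025,"dz":-0.12,"gripper":0.085},{"wx":0,"wy":0,"wz":0,"dx":-0.0005,"dy":-0.0025,"dz":-0.135,"gripper":0.085},{"wx":0,"wy":0,"wz":0,"dx":-0.0005,"dy":-0.0025,"dz":-0.147,"gripper":0.085},{"wx":0,"wy":0,"wz":0,"dx":-0.0005,"dy":-0.0025,"dz":-0.147,"gripper":0.085},{"wx":0,"wy":0,"wz":0,"dx":-0.0005,"dy":-0.0025,"dz":-0.147,"gripper":0.085}]' 40
python3 -c "
from h import *
wshot('w3')"
```

```text
time_s: 3.15
ee_pos: [475.1, -261.1, 5.0]
tcp_rot: [[-1.0, -0.001, 0.001], [-0.001, 1.0, -0.001], [-0.001, -0.001, -1.0]]
force: [0.2, 0.3, 0.3]
gripper_width: 84.9
3.15 [ 475.1 -261.1    5. ] [0.2 0.3 0.3] [ 0.01 -0.01 -0.01] 84.9
```

View pics/w3.png

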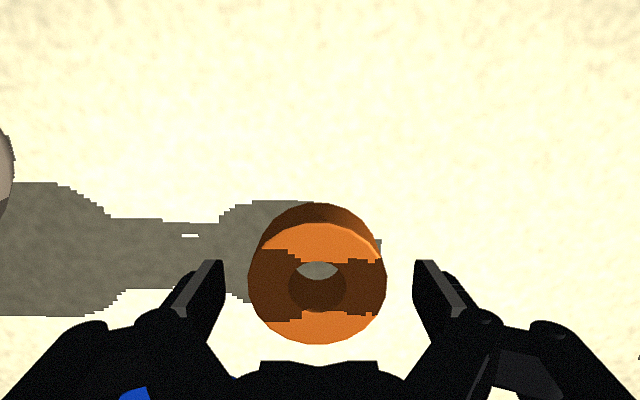

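```bash
python3 -m creep '[{"wx":0,"wy":0,"wz":0,"dx":0,"dy":0,"dz":0,"gripper":0.065},{"wx":0,"wy":0,"wz":0,"dx":0,"dy":0,"dz":0,"gripper":0.05},{"wx":0,"wy":0,"wz":0,"dx":0,"dy":0,"dz":0,"gripper":0.05},{"wx":0,"wy":0,"wz":0,"dx":0,"dy":0,"dz":0,"gripper":0.05},{"wx":0,"wy":0,"wz":0,"dx":0,"dy":0,"dz":0,"gripper":0.05},{"wx":0,"wy":0,"wz":0,"dx":0,"dy":0,"dz":0,"gripper":0.05}]' 40
python3 -c "
from h import *
wshot('w4')"
```

```text
time_s: 3.8
ee_pos: [475.1, -261.5, 5.6]
tcp_rot: [[-1.0, -0.0, 0.002], [-0.0, 1.0, -0.001], [-0.002, -0.001, -1.0]]
force: [-1.3, 1.2, 9.3]
gripper_width: 58.4
3.8 [ 475.1 -261.5    5.6] [-1.3  1.2  9.3] [0.36 0.35 0.09] 58.4
```

View pics/w4.png

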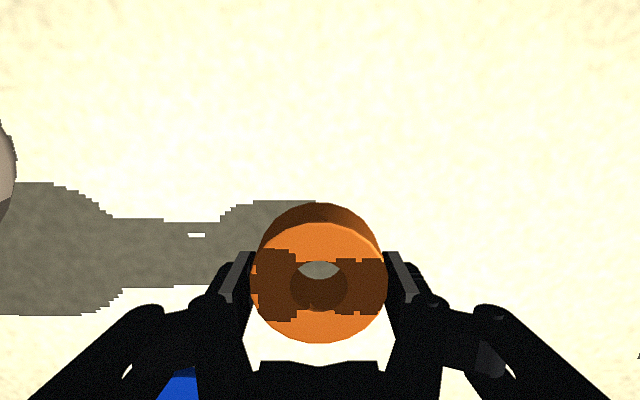

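```bash
python3 -m creep '[{"wx":0,"wy":0,"wz":0,"dx":0,"dy":0,"dz":0.03,"gripper":0.05},{"wx":0,"wy":0,"wz":0,"dx":0,"dy":0,"dz":0.07,"gripper":0.05},{"wx":0,"wy":0,"wz":0,"dx":0,"dy":0,"dz":0.11,"gripper":0.05},{"wx":0,"wy":0,"wz":0,"dx":0.01,"dy":0.04,"dz":0.11,"gripper":0.05},{"wx":0,"wy":0,"wz":0,"dx":0.02,"dy":0.085,"dz":0.11,"gripper":0.05},{"wx":0,"wy":0,"wz":0,"dx":0.03,"dy":0.13,"dz":0.11,"gripper":0.05},{"wx":0,"wy":0,"wz":0,"dx":0.04,"dy":0.175,"dz":0.11,"gripper":0.05},{"wx":0,"wy":0,"wz":0,"dx":0.051,"dy":0.215,"dz":0.11,"gripper":0.05},{"wx":0,"wy":0,"wz":0,"dx":0.061,"dy":0.245,"dz":0.11,"gripper":0.05},{"wx":0,"wy":0,"wz":0,"dx":0.061,"dy":0.258,"dz":0.11,"gripper":0.05},{"wx":0,"wy":0,"wz":0,"dx":0.061,"dy":0.258,"dz":0.11,"gripper":0.05},{"wx":0,"wy":0,"wz":0,"dx":0.061,"dy":0.258,"dz":0.11,"gripper":0.05}]' 40
python3 -m creep '[{"wx":0,"wy":0,"wz":0,"dx":0,"dy":0,"dz":0,"gripper":0.05},{"wx":0,"wy":0,"wz":0,"dx":0,"dy":0,"dz":0,"gripper":0.05},{"wx":0,"wy":0,"wz":0,"dx":0,"dy":0,"dz":0,"gripper":0.05}]' 40
python3 -c "
from h import *
wshot('w5')
p,d=imaging.camera('top');cv2.imwrite('pics/t5.png',cv2.resize(np.clip(p[180:270,260:380,::-1]*1.6,0,255).astype(np.uint8),None,fx=6,fy=6,interpolation=cv2.INTER_CUBIC))
p,d=imaging.camera('scene');cv2.imwrite('pics/s5.png',cv2.resize(np.clip(p[100:250,220:400,::-1]*1.6,0,255).astype(np.uint8),None,fx=4,fy=4,interpolation=cv2.INTER_CUBIC))
"
```

```text
time_s: 5.05
ee_pos: [535.4, -3.6, 114.4]
tcp_rot: [[-1.0, -0.0, 0.0], [-0.0, 1.0, -0.0], [-0.0, -0.0, -1.0]]
force: [0.7, 0.0, -1.2]
gripper_width: 58.7
time_s: 5.35
ee_pos: [535.5, -4.0, 114.3]
tcp_rot: [[-1.0, 0.001, 0.0], [0.001, 1.0, -0.0], [-0.0, -0.0, -1.0]]
force: [0.1, 0.3, -0.3]
gripper_width: 58.6
5.35 [535.5  -4.  114.3] [ 0.1  0.3 -0.3] [ 0.04 -0.03  0.04] 58.6
```

View pics/w5.png

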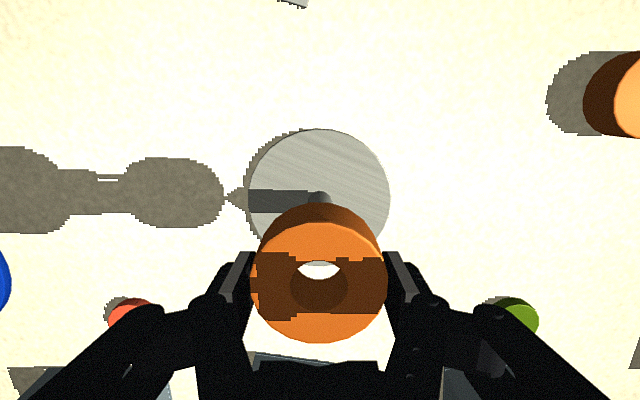

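View pics/s5.png

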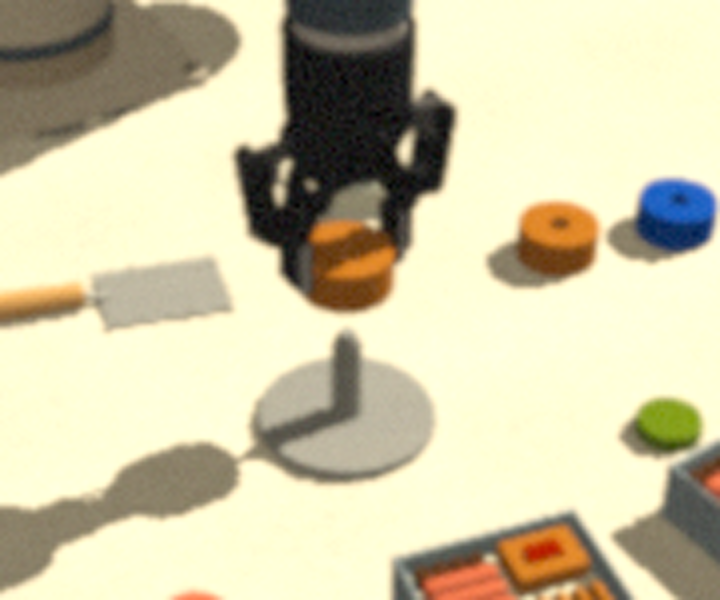

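View pics/t5.png

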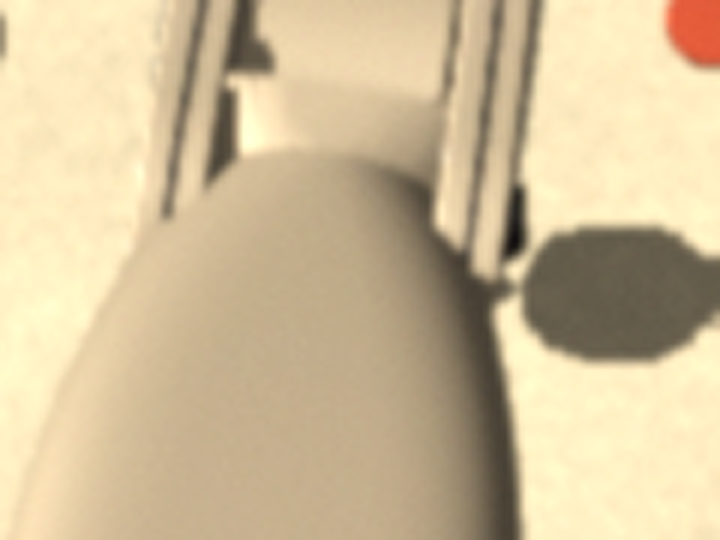

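```bash
python3 -c "
from h import *
a=cv2.imread('pics/w5.png'); cv2.imwrite('pics/w5d.png',cv2.resize(a[120:260,235:405],None,fx=4,fy=4,interpolation=cv2.INTER_CUBIC))
cv2.imwrite('pics/w5k.png',cv2.resize(a[195:350,240:400],None,fx=4,fy=3.8,interpolation=cv2.INTER_CUBIC))
"
```

```text
(no output)
```

View pics/w5d.png

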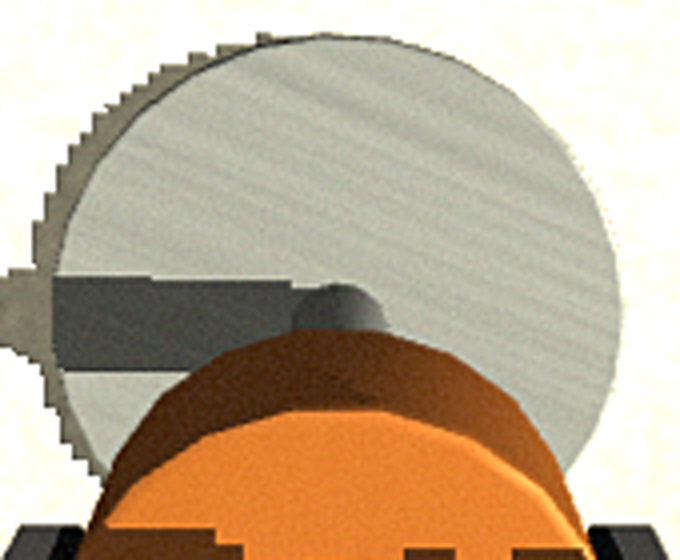

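View pics/w5k.png

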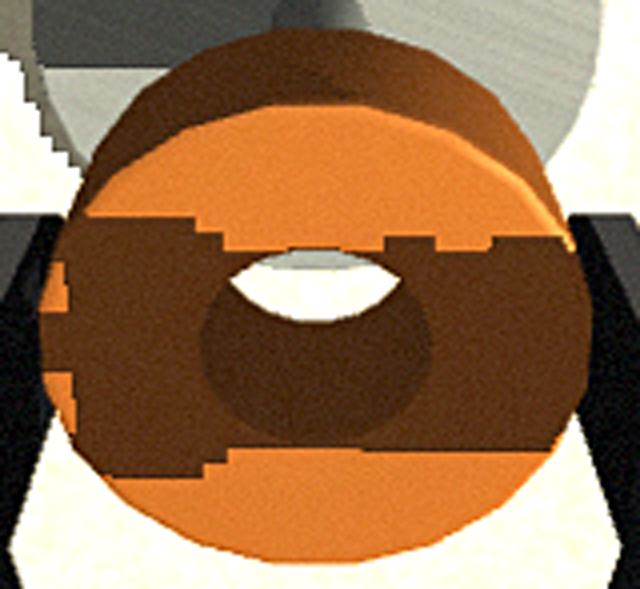

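```bash
cat >> h.py <<'E'
from scipy.optimize import least_squares
def circ(T,pts,z,r):
    P=np.array([ray("wrist",u,v,z,T)[:2] for u,v in pts])
    f=least_squares(lambda c:np.hypot(*(P-c).T)-r,P.mean(0)); return f.x,f.fun.round(1)
E
python3 -c "
from h import *
T=np.load('pics/w5.npz')['T']
d=[(235+x/4-.4,120+y/4-.4) for x,y in((345,36),(54,290),(621,305),(565,478),(180,88),(560,135))]
k=[(240+x/4-.4,195+y/3.8-.4) for x,y in((318,104),(318,562),(40,340),(592,320),(108,478),(500,507),(185,130))]
h=[(240+x/4-.4,195+y/3.8-.4) for x,y in((318,247),(318,447),(200,345),(431,345))]
print(circ(T,d,8,58));
for z in (136,138,140): print(z,circ(T,k,z,30),circ(T,h,z,12))
print(T[:3,3])
"
```

```text
(array([538.42147735,  -4.14429035]), array([ 0.3, -0.8, -0.9, -0.6, -0.9,  0.4]))
136 (array([535.34452954,  -4.02335977]), array([-0.9, -0.7, -0.3, -0.9, -0.8, -0.5, -0.6])) (array([535.7468811 ,  -4.36375165]), array([0.8, 0.8, 0.4, 0.3]))
138 (array([534.04972451,  -3.92931236]), array([-1.4, -1.1, -0.7, -1.5, -1.2, -1. , -1. ])) (array([534.50511935,  -4.36493446]), array([0.6, 0.6, 0.1, 0.1]))
140 (array([532.75236148,  -3.83065542]), array([-1.9, -1.5, -1.1, -2. , -1.6, -1.5, -1.5])) (array([533.26367312,  -4.36623367]), array([ 0.4,  0.4, -0.1, -0.1]))
[459.75344985  -4.21051862 257.47813205]
```

```bash
python3 -c "
from h import *
T=np.load('pics/w5.npz')['T'];d=np.load('pics/w5.npz')['d'];c=imaging.calibration('wrist')
def w(u,v): 
    z=d[v,u]; return (T[:3,:3]@np.array([(u-c['cx'])/c['fx']*z,(v-c['cy'])/c['fy']*z,z])+T[:3,3]).round(1)
for p in ((300,240),(340,240),(320,325),(300,330),(275,265),(365,280),(300,150),(350,160),(200,60),(450,60)):print(p,w(*p))
"
python3 - <<'E'
from h import *
p,d=imaging.camera('scene');cv2.imwrite('pics/s6.png',cv2.resize(np.clip(p[145:230,270:340,::-1]*1.6,0,255).astype(np.uint8),None,fx=8,fy=7,interpolation=cv2.INTER_CUBIC))
E
```

```text
(300, 240) [513.7 -11.8 136.9]
(340, 240) [513.7   4.3 136.8]
(320, 325) [554.1  -3.7 137.5]
(300, 330) [556.2 -12.5 138.1]
(275, 265) [524.8 -22.4 137.2]
(365, 280) [532.7  15.4 135.8]
(300, 150) [495.9 -18.6  10.1]
(350, 160) [503.7  19.8   9.2]
(200, 60) [431.8 -90.6   1.8]
(450, 60) [431.8  91.4   0.9]
```

View pics/s6.png

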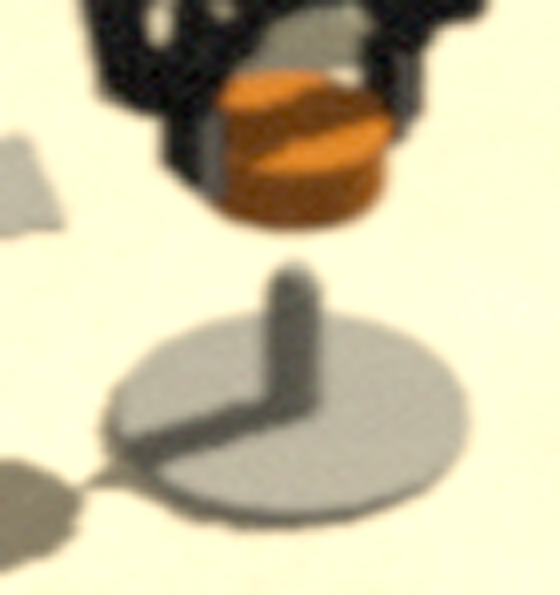

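```bash
python3 -c "
from h import *
c=imaging.calibration('scene');T=c['T'];Ti=np.linalg.inv(T)
def proj(p):
    q=Ti[:3,:3]@p+Ti[:3,3]; return c['fx']*q[0]/q[2]+c['cx'],c['fy']*q[1]/q[2]+c['cy']
def crop(p): u,v=p; return round((u-270+.5)*8),round((v-145+.5)*7)
th=np.linspace(0,6.283,200)
def ext(x,y,z,r):
    P=np.array([crop(proj(np.array([x+r*np.cos(t),y+r*np.sin(t),z]))) for t in th]); return 'L',P[:,0].min(),'R',P[:,0].max(),'top',P[:,1].min(),'bot',P[:,1].max(),'atbot',P[P[:,1].argmax(),0]
for x,y in((535.5,-4),(538,-4)):
  print(x,'disc',ext(x,y,8,58),'post',ext(x,y,45,10),'posttop',ext(x,y,74,5))
  print('caketop',ext(x,y,136.5,30),'cakebot',ext(x,y,108.5,30))
"
```

```text
535.5 disc ('L', np.int64(116), 'R', np.int64(473), 'top', np.int64(305), 'bot', np.int64(510), 'atbot', np.int64(276)) post ('L', np.int64(264), 'R', np.int64(327), 'top', np.int64(310), 'bot', np.int64(345), 'atbot', np.int64(292)) posttop ('L', np.int64(280), 'R', np.int64(312), 'top', np.int64(256), 'bot', np.int64(273), 'atbot', np.int64(290))
caketop ('L', np.int64(198), 'R', np.int64(397), 'top', np.int64(72), 'bot', np.int64(175), 'atbot', np.int64(294)) cakebot ('L', np.int64(199), 'R', np.int64(395), 'top', np.int64(137), 'bot', np.int64(240), 'atbot', np.int64(284))
538 disc ('L', np.int64(120), 'R', np.int64(477), 'top', np.int64(309), 'bot', np.int64(514), 'atbot', np.int64(280)) post ('L', np.int64(268), 'R', np.int64(331), 'top', np.int64(313), 'bot', np.int64(349), 'atbot', np.int64(299)) posttop ('L', np.int64(284), 'R', np.int64(316), 'top', np.int64(260), 'bot', np.int64(277), 'atbot', np.int64(295))
caketop ('L', np.int64(202), 'R', np.int64(401), 'top', np.int64(76), 'bot', np.int64(178), 'atbot', np.int64(286)) cakebot ('L', np.int64(203), 'R', np.int64(399), 'top', np.int64(140), 'bot', np.int64(244), 'atbot', np.int64(291))
```

```bash
python3 -m creep '[{"wx":0,"wy":0,"wz":0,"dx":0.0028,"dy":0,"dz":-0.01,"gripper":0.05},{"wx":0,"wy":0,"wz":0,"dx":0.0028,"dy":0,"dz":-0.02,"gripper":0.05},{"wx":0,"wy":0,"wz":0,"dx":0.0028,"dy":0,"dz":-0.031,"gripper":0.05},{"wx":0,"wy":0,"wz":0,"dx":0.0028,"dy":0,"dz":-0.031,"gripper":0.05},{"wx":0,"wy":0,"wz":0,"dx":0.0028,"dy":0,"dz":-0.031,"gripper":0.05},{"wx":0,"wy":0,"wz":0,"dx":0.0028,"dy":0,"dz":-0.031,"gripper":0.05}]' 40
python3 - <<'E'
from h import *
wshot('w7')
a=cv2.imread('pics/w7.png'); cv2.imwrite('pics/w7k.png',cv2.resize(a[235:315,270:370],None,fx=7,fy=7,interpolation=cv2.INTER_CUBIC))
p,d=imaging.camera('scene');cv2.imwrite('pics/s7.png',cv2.resize(np.clip(p[145:230,270:340,::-1]*1.6,0,255).astype(np.uint8),None,fx=8,fy=7,interpolation=cv2.INTER_CUBIC))
E
```

```text
time_s: 6.15
ee_pos: [538.6, -3.2, 83.5]
tcp_rot: [[-1.0, -0.0, 0.0], [-0.0, 1.0, -0.0], [-0.0, -0.0, -1.0]]
force: [0.6, -0.1, -1.0]
gripper_width: 58.5
6.15 [538.6  -3.2  83.5] [ 0.6 -0.1 -1. ] [-0.05  0.01  0.02] 58.5
```

View pics/w7k.png

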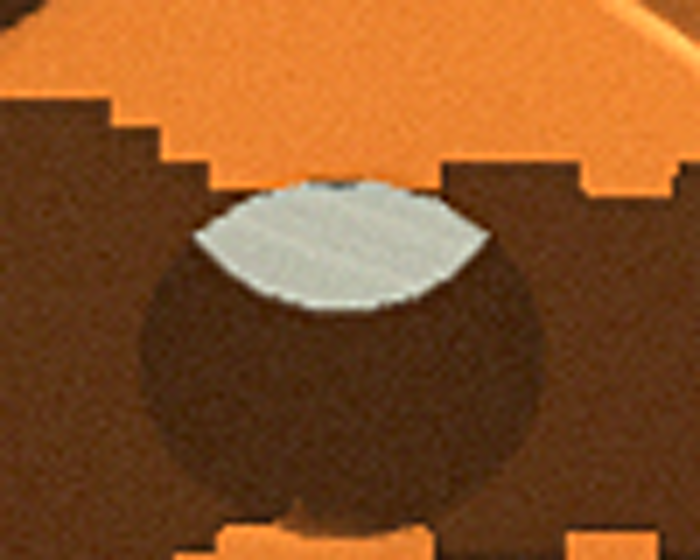

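View pics/s7.png

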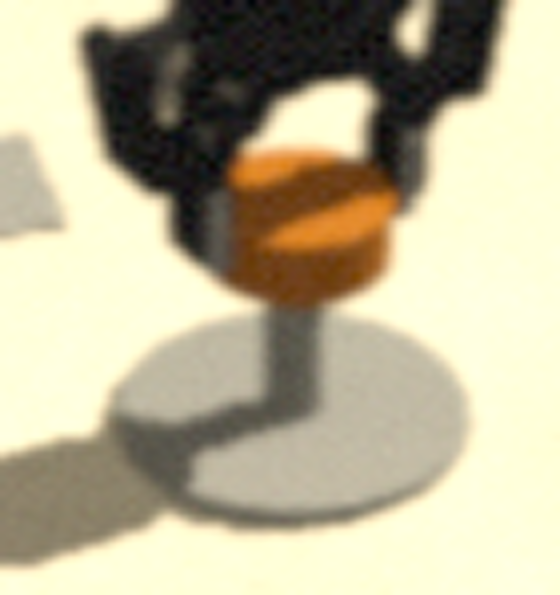

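View pics/w7.png

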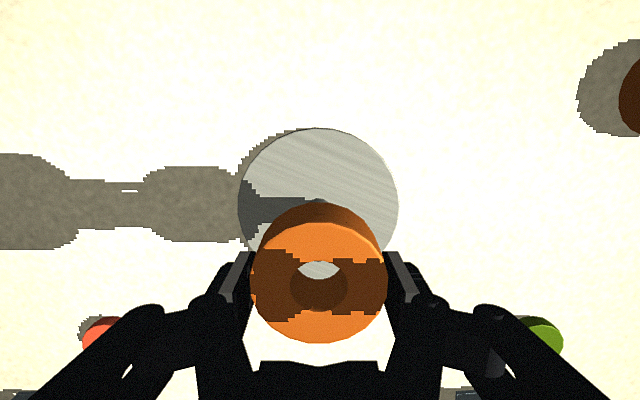

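```bash
python3 -c "
from h import *
T=np.load('pics/w7.npz')['T']
print(ray('wrist',318.1,261.3,74,T)-[5,0,0], ray('wrist',318.1,261.3,72,T)-[6,0,0])
h=[(270+x/7-.5,235+y/7-.5) for x,y in((340,180),(340,535),(138,355),(546,355))]
for z in (105,106,107): print(z,circ(T,h,z,12))
b=[(270+x/7-.5,235+y/7-.5) for x,y in((340,311),(250,285),(420,290),(195,236),(490,236))]
for z in (77,78,79):print(z,circ(T,b,z,12))
d=[(x,y) for x,y in((319,128),(238.5,205),(398,205),(258,155),(380,155))]
for z in (8,9.5): print(circ(T,d,z,58))
print(T[:3,3])
"
```

```text
[538.17547075  -3.76313713  74.        ] [538.22939528  -3.76697923  72.        ]
105 (array([538.68272961,  -3.58951991]), array([0.3, 0.4, 0.5, 0.5]))
106 (array([538.06211812,  -3.58760868]), array([0.2, 0.3, 0.4, 0.4]))
107 (array([537.44156553,  -3.58568223]), array([0.2, 0.2, 0.3, 0.3]))
77 (array([539.84095005,  -3.65120675]), array([-0. , -0.1, -0.2,  0.2,  0.3]))
78 (array([539.22537242,  -3.649277  ]), array([ 0. , -0.1, -0.2,  0.2,  0.3]))
79 (array([538.60985997,  -3.64737464]), array([ 0. , -0.1, -0.2,  0.2,  0.3]))
(array([538.69518024,  -3.65456521]), array([ 0.4, -1.1, -1.5, -0.4,  0.1]))
(array([538.70251034,  -3.65362221]), array([ 0.6, -1.4, -1.8, -0.4,  0.1]))
[462.75051015  -3.46994669 226.61996198]
```

```bash
python3 -m creep '[{"wx":0,"wy":0,"wz":0,"dx":0,"dy":0,"dz":-0.004,"gripper":0.05},{"wx":0,"wy":0,"wz":0,"dx":0,"dy":0,"dz":-0.008,"gripper":0.05},{"wx":0,"wy":0,"wz":0,"dx":0,"dy":0,"dz":-0.012,"gripper":0.05},{"wx":0,"wy":0,"wz":0,"dx":0,"dy":0,"dz":-0.015,"gripper":0.05},{"wx":0,"wy":0,"wz":0,"dx":0,"dy":0,"dz":-0.015,"gripper":0.05},{"wx":0,"wy":0,"wz":0,"dx":0,"dy":0,"dz":-0.015,"gripper":0.05}]' 40
python3 - <<'E'
from h import *
wshot('w8')
a=cv2.imread('pics/w8.png'); cv2.imwrite('pics/w8k.png',cv2.resize(a[235:315,270:370],None,fx=7,fy=7,interpolation=cv2.INTER_CUBIC))
E
```

```text
time_s: 6.85
ee_pos: [538.4, -3.2, 68.2]
tcp_rot: [[-1.0, 0.0, -0.0], [0.0, 1.0, 0.0], [0.0, 0.0, -1.0]]
force: [0.6, 0.3, -0.3]
gripper_width: 58.3
6.85 [538.4  -3.2  68.2] [ 0.6  0.3 -0.3] [ 0.03  0.01 -0.  ] 58.3
```

View pics/w8k.png

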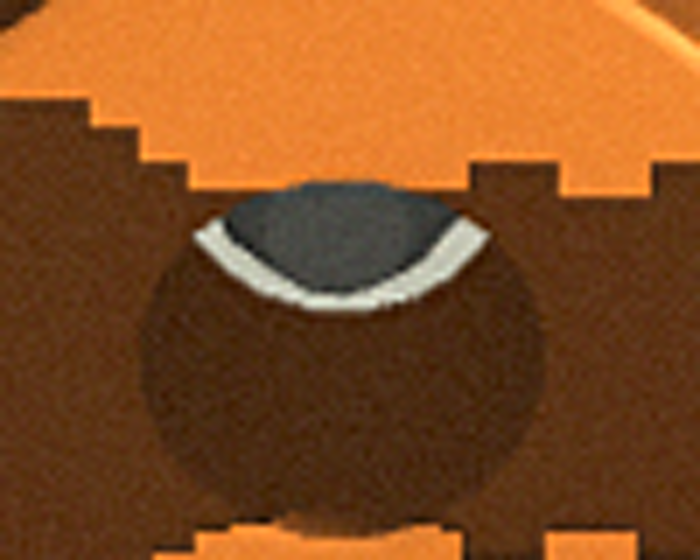

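```bash
python3 -m creep '[{"wx":0,"wy":0,"wz":0,"dx":0.0006,"dy":0,"dz":-0.004,"gripper":0.05},{"wx":0,"wy":0,"wz":0,"dx":0.0006,"dy":0,"dz":-0.008,"gripper":0.05},{"wx":0,"wy":0,"wz":0,"dx":0.0006,"dy":0,"dz":-0.014,"gripper":0.05},{"wx":0,"wy":0,"wz":0,"dx":0.0006,"dy":0,"dz":-0.02,"gripper":0.05},{"wx":0,"wy":0,"wz":0,"dx":0.0006,"dy":0,"dz":-0.026,"gripper":0.05},{"wx":0,"wy":0,"wz":0,"dx":0.0006,"dy":0,"dz":-0.03,"gripper":0.05},{"wx":0,"wy":0,"wz":0,"dx":0.0006,"dy":0,"dz":-0.03,"gripper":0.05},{"wx":0,"wy":0,"wz":0,"dx":0.0006,"dy":0,"dz":-0.03,"gripper":0.05}]' 40
python3 - <<'E'
from h import *
wshot('w9')
a=cv2.imread('pics/w9.png'); cv2.imwrite('pics/w9k.png',cv2.resize(a[235:315,270:370],None,fx=7,fy=7,interpolation=cv2.INTER_CUBIC))
E
```

```text
time_s: 7.7
ee_pos: [539.0, -3.2, 38.2]
tcp_rot: [[-1.0, -0.0, -0.0], [-0.0, 1.0, 0.0], [0.0, 0.0, -1.0]]
force: [0.3, -0.0, -1.1]
gripper_width: 58.9
7.7 [539.   -3.2  38.2] [ 0.3 -0.  -1.1] [-0.01 -0.05  0.  ] 58.9
```

View pics/w9k.png

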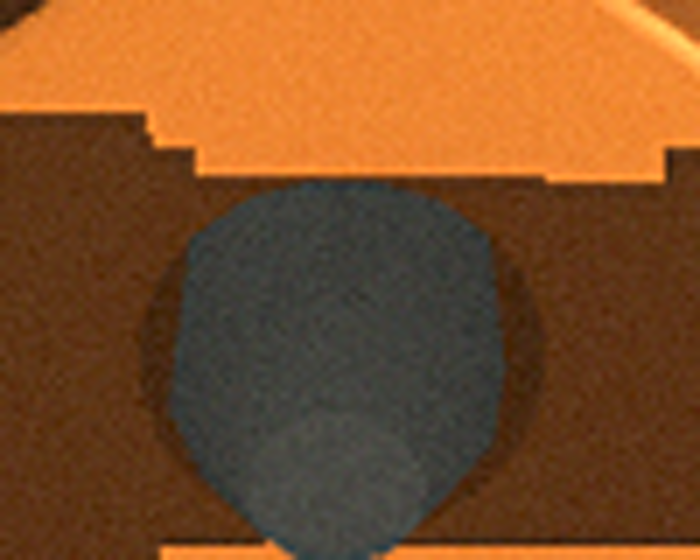

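```bash
python3 -m creep '[{"wx":0,"wy":0,"wz":0,"dx":0,"dy":0,"dz":-0.006,"gripper":0.05},{"wx":0,"wy":0,"wz":0,"dx":0,"dy":0,"dz":-0.012,"gripper":0.05},{"wx":0,"wy":0,"wz":0,"dx":0,"dy":0,"dz":-0.018,"gripper":0.05},{"wx":0,"wy":0,"wz":0,"dx":0,"dy":0,"dz":-0.021,"gripper":0.05},{"wx":0,"wy":0,"wz":0,"dx":0,"dy":0,"dz":-0.024,"gripper":0.05},{"wx":0,"wy":0,"wz":0,"dx":0,"dy":0,"dz":-0.024,"gripper":0.05},{"wx":0,"wy":0,"wz":0,"dx":0,"dy":0,"dz":-0.024,"gripper":0.05}]' 40
python3 - <<'E'
from h import *
wshot('w10')
a=cv2.imread('pics/w10.png'); cv2.imwrite('pics/w10k.png',cv2.resize(a[180:340,220:420],None,fx=4,fy=3.75,interpolation=cv2.INTER_CUBIC))
p,d=imaging.camera('scene');cv2.imwrite('pics/s10.png',cv2.resize(np.clip(p[145:230,270:340,::-1]*1.6,0,255).astype(np.uint8),None,fx=8,fy=7,interpolation=cv2.INTER_CUBIC))
E
```

```text
time_s: 8.45
ee_pos: [539.0, -3.2, 14.3]
tcp_rot: [[-1.0, 0.0, -0.0], [0.0, 1.0, 0.0], [0.0, 0.0, -1.0]]
force: [-0.5, 0.0, -0.9]
gripper_width: 58.3
8.45 [539.   -3.2  14.3] [-0.5  0.  -0.9] [-0.    0.02  0.  ] 58.3
```

View pics/w10k.png

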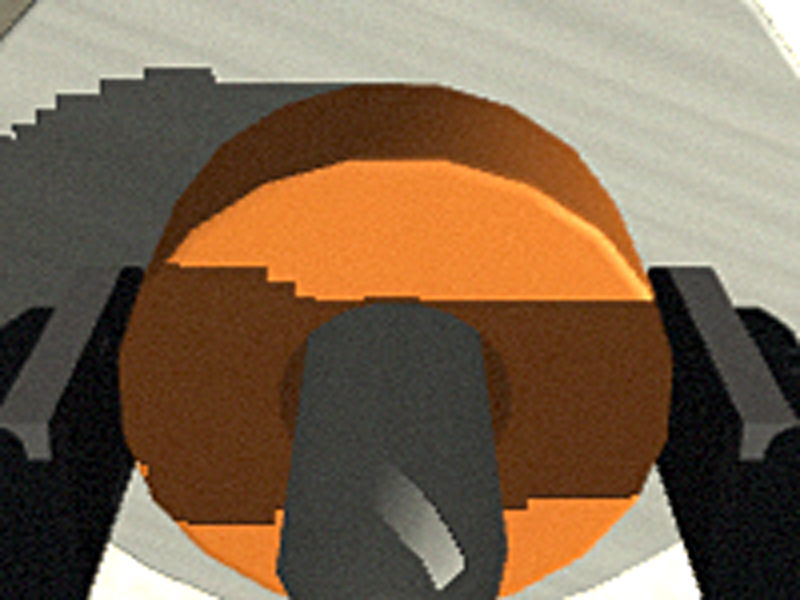

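View pics/s10.png

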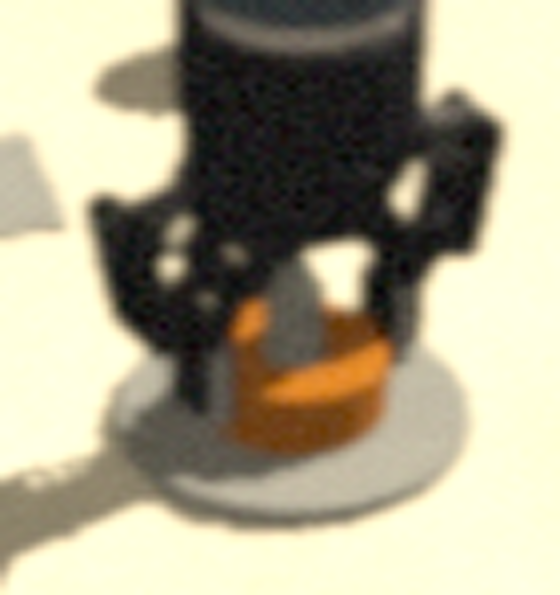

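```bash
python3 -m creep '[{"wx":0,"wy":0,"wz":0,"dx":0,"dy":0,"dz":-0.001,"gripper":0.05},{"wx":0,"wy":0,"wz":0,"dx":0,"dy":0,"dz":-0.001,"gripper":0.07},{"wx":0,"wy":0,"wz":0,"dx":0,"dy":0,"dz":-0.001,"gripper":0.085},{"wx":0,"wy":0,"wz":0,"dx":0,"dy":0,"dz":-0.001,"gripper":0.085},{"wx":0,"wy":0,"wz":0,"dx":0,"dy":0,"dz":-0.001,"gripper":0.085},{"wx":0,"wy":0,"wz":0,"dx":0,"dy":0,"dz":-0.001,"gripper":0.085},{"wx":0,"wy":0,"wz":0,"dx":0,"dy":0,"dz":0.01,"gripper":0.085},{"wx":0,"wy":0,"wz":0,"dx":0,"dy":0,"dz":0.02,"gripper":0.085},{"wx":0,"wy":0,"wz":0,"dx":0,"dy":0,"dz":0.026,"gripper":0.085},{"wx":0,"wy":0,"wz":0,"dx":0,"dy":0,"dz":0.026,"gripper":0.085},{"wx":0,"wy":0,"wz":0,"dx":0,"dy":0,"dz":0.026,"gripper":0.085},{"wx":0,"wy":0,"wz":0,"dx":0,"dy":0,"dz":0.026,"gripper":0.085}]' 40
python3 - <<'E'
from h import *
wshot('w11')
p,d=imaging.camera('scene');cv2.imwrite('pics/s11.png',cv2.resize(np.clip(p[145:230,270:340,::-1]*1.6,0,255).astype(np.uint8),None,fx=8,fy=7,interpolation=cv2.INTER_CUBIC))
E
```

```text
time_s: 9.75
ee_pos: [538.8, -3.1, 40.1]
tcp_rot: [[-1.0, 0.0, -0.0], [0.0, 1.0, 0.0], [0.0, 0.0, -1.0]]
force: [0.8, -0.2, 0.5]
gripper_width: 84.9
9.75 [538.8  -3.1  40.1] [ 0.8 -0.2  0.5] [-0.02  0.01 -0.05] 84.9
```

View pics/w11.png

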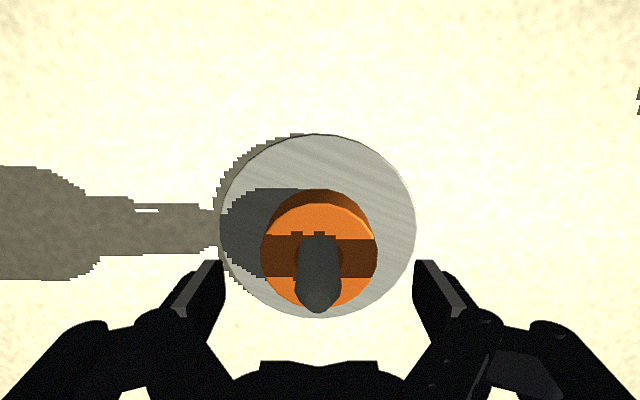

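View pics/s11.png

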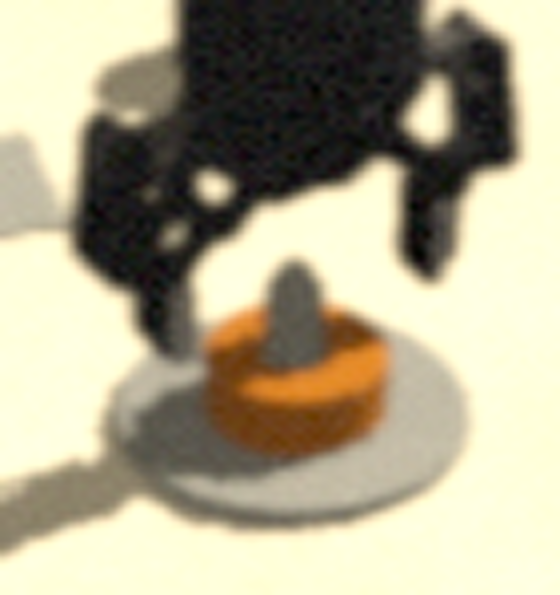

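```bash
python3 -m creep '[{"wx":0,"wy":0,"wz":0,"dx":-0.0005,"dy":-0.0005,"dz":0.0005,"gripper":0.06},{"wx":0,"wy":0,"wz":0,"dx":-0.0005,"dy":-0.0005,"dz":0.0005,"gripper":0.04},{"wx":0,"wy":0,"wz":0,"dx":-0.0005,"dy":-0.0005,"dz":0.0005,"gripper":0.025},{"wx":0,"wy":0,"wz":0,"dx":-0.0005,"dy":-0.0005,"dz":0.0005,"gripper":0.015},{"wx":0,"wy":0,"wz":0,"dx":-0.0005,"dy":-0.0005,"dz":0.0005,"gripper":0.01},{"wx":0,"wy":0,"wz":0,"dx":-0.0005,"dy":-0.0005,"dz":0.0005,"gripper":0.01},{"wx":0,"wy":0,"wz":0,"dx":-0.0005,"dy":-0.0005,"dz":0.0005,"gripper":0.01},{"wx":0,"wy":0,"wz":0,"dx":-0.0005,"dy":-0.0005,"dz":0.0005,"gripper":0.01},{"wx":0,"wy":0,"wz":0,"dx":-0.0005,"dy":-0.0005,"dz":0.0005,"gripper":0.01}]' 60
python3 - <<'E'
from h import *
wshot('w12')
p,d=imaging.camera('scene');cv2.imwrite('pics/s12.png',cv2.resize(np.clip(p[145:230,270:340,::-1]*1.6,0,255).astype(np.uint8),None,fx=8,fy=7,interpolation=cv2.INTER_CUBIC))
E
```

```text
time_s: 10.75
ee_pos: [538.5, -3.6, 41.0]
tcp_rot: [[-1.0, -0.0, 0.0], [-0.0, 1.0, 0.0], [-0.0, 0.0, -1.0]]
force: [-2.2, 0.8, 5.0]
gripper_width: 17.6
10.75 [538.5  -3.6  41. ] [-2.2  0.8  5. ] [ 0.25  0.35 -0.02] 17.6
```

View pics/w12.png

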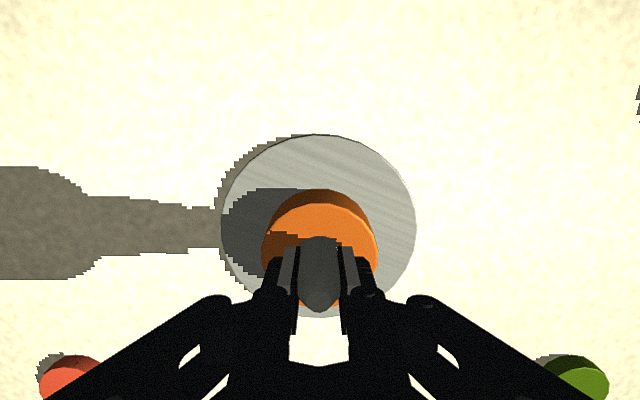

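View pics/s12.png

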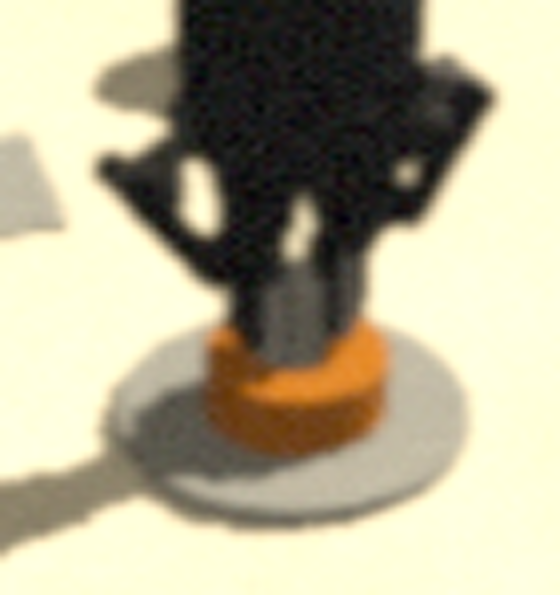

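```bash
python3 -m creep '[{"wx":0,"wy":0,"wz":0,"dx":0,"dy":0,"dz":0,"gripper":0.01},{"wx":0,"wy":0,"wz":0,"dx":0,"dy":0,"dz":0.001,"gripper":0.01},{"wx":0,"wy":0,"wz":0,"dx":0,"dy":0,"dz":0.004,"gripper":0.01},{"wx":0,"wy":0,"wz":0,"dx":0,"dy":0,"dz":0.01,"gripper":0.01},{"wx":0,"wy":0,"wz":0,"dx":0,"dy":0,"dz":0.018,"gripper":0.01},{"wx":0,"wy":0,"wz":0,"dx":0,"dy":0,"dz":0.024,"gripper":0.01},{"wx":0,"wy":0,"wz":0,"dx":0,"dy":0,"dz":0.028,"gripper":0.01},{"wx":0,"wy":0,"wz":0,"dx":0,"dy":0,"dz":0.03,"gripper":0.01},{"wx":0,"wy":0,"wz":0,"dx":0,"dy":0,"dz":0.03,"gripper":0.01}]' 90
python3 - <<'E'
from h import *
wshot('w13')
p,d=imaging.camera('scene');cv2.imwrite('pics/s13.png',cv2.resize(np.clip(p[125:230,260:350,::-1]*1.6,0,255).astype(np.uint8),None,fx=6,fy=5.6,interpolation=cv2.INTER_CUBIC))
E
```

```text
time_s: 11.75
ee_pos: [538.6, -3.7, 71.1]
tcp_rot: [[-1.0, 0.0, 0.001], [0.0, 1.0, -0.0], [-0.001, -0.0, -1.0]]
force: [0.2, -0.6, -3.2]
gripper_width: 16.8
11.75 [538.6  -3.7  71.1] [ 0.2 -0.6 -3.2] [-0.05 -0.06 -0.02] 16.8
```

View pics/s13.png

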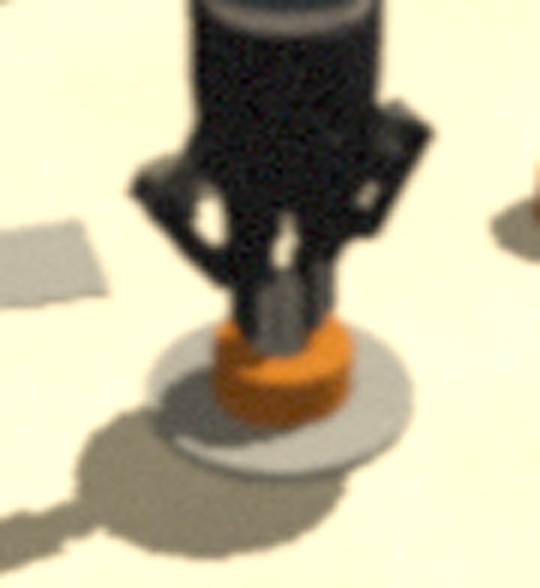

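View pics/w13.png

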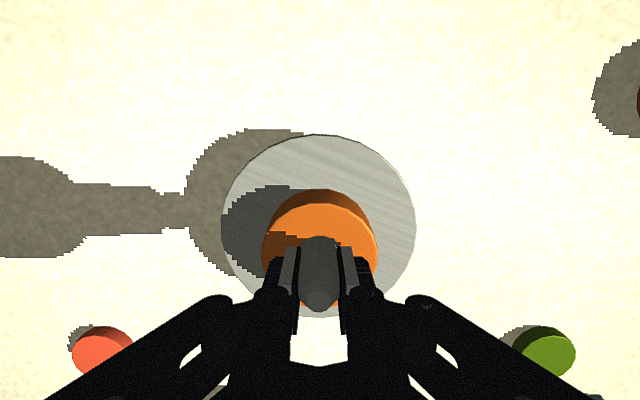

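```bash
python3 -m creep '[{"wx":0,"wy":0,"wz":0,"dx":0,"dy":0,"dz":0.004,"gripper":0.01},{"wx":0,"wy":0,"wz":0,"dx":0,"dy":0,"dz":0.012,"gripper":0.01},{"wx":0,"wy":0,"wz":0,"dx":0,"dy":0,"dz":0.024,"gripper":0.01},{"wx":0,"wy":0,"wz":0,"dx":0,"dy":0,"dz":0.038,"gripper":0.01},{"wx":0,"wy":0,"wz":0,"dx":0,"dy":0,"dz":0.052,"gripper":0.01},{"wx":0,"wy":0,"wz":0,"dx":0,"dy":0,"dz":0.062,"gripper":0.01},{"wx":0,"wy":0,"wz":0,"dx":0,"dy":0,"dz":0.068,"gripper":0.01},{"wx":0,"wy":0,"wz":0,"dx":0,"dy":0,"dz":0.071,"gripper":0.01},{"wx":0,"wy":0,"wz":0,"dx":0,"dy":0,"dz":0.071,"gripper":0.01},{"wx":0,"wy":0,"wz":0,"dx":0,"dy":0,"dz":0.071,"gripper":0.01},{"wx":0,"wy":0,"wz":0,"dx":0,"dy":0,"dz":0.071,"gripper":0.01},{"wx":0,"wy":0,"wz":0,"dx":0,"dy":0,"dz":0.071,"gripper":0.01}]' 90
python3 -m creep '[{"wx":0,"wy":0,"wz":0,"dx":0,"dy":0,"dz":0,"gripper":0.01},{"wx":0,"wy":0,"wz":0,"dx":0,"dy":0,"dz":0,"gripper":0.01},{"wx":0,"wy":0,"wz":0,"dx":0,"dy":0,"dz":0,"gripper":0.01},{"wx":0,"wy":0,"wz":0,"dx":0,"dy":0,"dz":0,"gripper":0.01},{"wx":0,"wy":0,"wz":0,"dx":0,"dy":0,"dz":0,"gripper":0.01}]' 90
python3 - <<'E'
from h import *
T=wshot('w14')
dd=np.load('pics/w14.npz')['d'];c=imaging.calibration('wrist')
P=[]
for u,v in ((320,145),(270,160),(370,160),(240,190),(400,200),(405,230),(235,250),(395,265),(320,165)):
    z=dd[v,u]; P.append(T[:3,:3]@np.array([(u-c['cx'])/c['fx']*z,(v-c['cy'])/c['fy']*z,z])+T[:3,3])
P=np.array(P); A=np.c_[P[:,:2]-P[:,:2].mean(0),np.ones(len(P))]; k,*_=np.linalg.lstsq(A,P[:,2],rcond=None)
print('tilt deg',np.degrees(k[:2]).round(2),'z',k[2].round(1),P[:,2].round(1))
p,d=imaging.camera('scene');cv2.imwrite('pics/s14.png',np.clip(p[:,:,::-1]*1.6,0,255).astype(np.uint8))
E
```

```text
time_s: 13.05
ee_pos: [538.3, -3.6, 141.4]
tcp_rot: [[-1.0, 0.0, -0.001], [0.0, 1.0, 0.0], [0.001, 0.0, -1.0]]
force: [-0.1, 0.6, -2.6]
gripper_width: 17.3
time_s: 13.55
ee_pos: [538.5, -3.7, 141.8]
tcp_rot: [[-1.0, 0.0, 0.0], [0.0, 1.0, -0.0], [-0.0, -0.0, -1.0]]
force: [-0.1, 0.5, -2.3]
gripper_width: 17.5
13.55 [538.5  -3.7 141.8] [-0.1  0.5 -2.3] [ 0.04 -0.   -0.01] 17.5
tilt deg [-0.1  -0.52] z 109.3 [109.3 110.7 109.3 109.9 108.5 109.2 109.4 109.2 108.5]
```

View pics/s14.png

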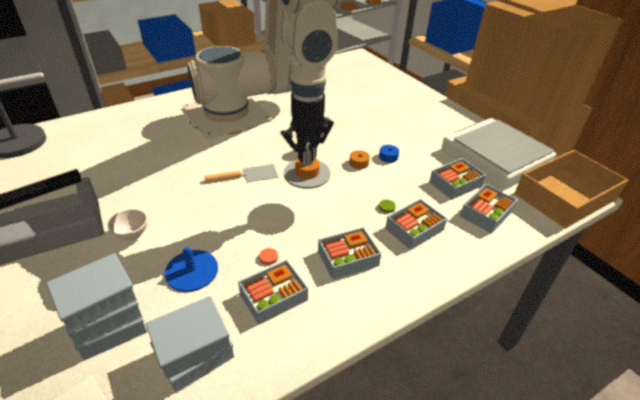

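View pics/w14.png

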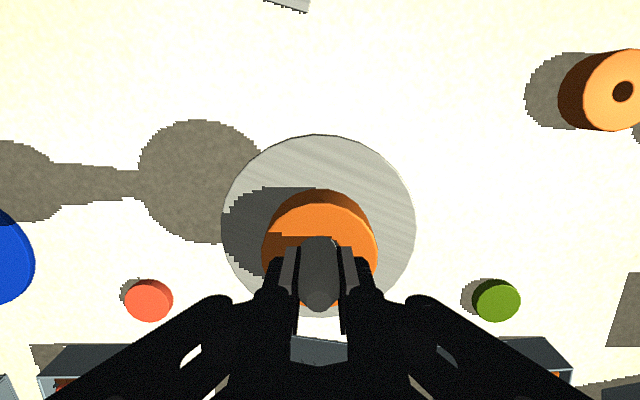

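Pictures s14 and w14 show the carrier held up level with the cake flat on its base. The base's upper face is at about 108–109 mm, which puts the underside about 10 cm above the table. The tins, the other cake and the blue look-alikes are where they were.

```bash
python3 -c "
from station import hand_in
print(hand_in())"
```

```text
the job is handed in; nothing more can be done
None
```

The job is done and handed in at about 13.7 s. The cake with the wide hole, which lay on the right, is flat on the carrier's base. The arm is holding the loaded carrier by its post, about 10 cm above the table.

**Sliding the cake on:** the sideways force stayed within sensor noise at every stop, and the pictures showed the post centred in the hole.

**Last checks:**
- **Height:** the base's upper face read about 109 mm, so the underside is about 101 mm up. The wrist camera reads about 1–1.5 mm high.
- **Level:** the base's tilt measured about 0.5°, which is within the depth camera's noise. The carrier did not shift in the grip during the lift.
- **Grip:** the load read between 2.3 and 3.2 N, a little under the roughly 3.4 N expected. The opening reads 17.5 mm on the 20 mm post; it also read about 1.5 mm low on the 60 mm cake.
- **Surroundings:** by eye in the last scene picture, the tins, the other cake and the blue look-alikes had not moved.

**Disagreements:** before the cake went on, the cameras disagreed by a few millimetres on where the carrier stood. I settled this by looking through the cake's hole at the post and shifting 0.6 mm.

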